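Hold the spring clip gaping around the card's edge

TASK

Pick up the steel spring clip by its two handles, squeezing them together as far as they go so that its jaws gape, and carry it to the upright card in the wooden stand. Bring the open jaws around the card's upright edge nearest the robot, at about mid height, one lip on each side and a good centimetre past the edge, without the clip touching the card, so that a test slip could be tucked in. Finish while still holding the clip there, wide open; do not shift the stand or knock over the cup or the jar.

Things in the scene. Friction and masses are not known exactly. Their poses are not given: they have to be found in the camera images.
- clip: Left half of a steel spring clip lying on its side, pivot upright, jaws shut, pointing away from the robot. Clip: 34 mm high, about 85 g. Origin on the pivot axis, at the underside; z up; shut, x points to the lips (58 mm ahead; handles end 55 mm behind), y to the left handle. Squeezed, this half turns with its handle: x then points half the joint angle left of the centre line.
- clip_right (a joint): Opening angle between the halves: 0 jaws shut (spring held), 0.5 rad is the stop, with the lips about 27 mm apart. The spring needs about 4.5 N on each handle to begin and 10 N at the stop; grip with 20 N or more. When the force goes the jaws snap shut.
- handle_left (a point): Middle of the left handle's flat outer face (36 mm long, 34 mm high), 17 mm above the underside. Shut, the outer faces are 49 mm apart here and 57 mm at the free ends; at the stop they are parallel, 28 mm apart. Squeeze the handles together here, fingers from above, one each side.
- handle_right (a point): The same on the right handle.
- jaw_left (a point): Inner face of the left lip, at half height, 54 mm ahead of the pivot (the lip ends 4 mm farther). The lips are 8 mm long, 7 mm thick and 34 mm high.
- jaw_right (a point): The same on the right lip. Shut, the two points coincide.
- stand: Loose wooden stand, 0.9 kg, with a stiff brown card fixed upright in it. Origin at bench level under the card's near upright edge; x runs along the card away from that edge (and the robot), y square to the card, z up. Card 3 mm thick, 150 mm long, 10 to 160 mm above the bench. The block (30 mm high, 99 mm wide) begins 32 mm behind the near edge, which overhangs freely.
- card_edge (a point): Point on the card's near upright edge, 95 mm above the bench, axes as the stand.
- cup: White foam cup, 60 mm wide, 85 mm tall, standing between clip and stand; origin under its foot. Leave it standing.
- jar: Amber jar, 72 mm wide, 90 mm tall, on the left; origin under its foot. Leave it standing.
Mind the look-alikes: they are no part of the job. Several things have the shape of the clip; the one meant has the colours described above.

How it is judged (in metres and radians):
On the way:
1. the clip is lifted off the bench by the gripper with its jaws gaping, not yet around the card (height (world z) of clip above 0.025 m and value of joint clip_right above 0.38 rad and contact force between the fingers and clip above 2 N and horizontal distance between jaw_left and card_edge above 0.06 m), for 0.1 s.
At the end, for the whole second after the job is handed in: Gripper holds the clip level (20 deg), still, open 0.38 rad or more; both lip points 6 to 50 mm past the near edge, one each side, over 3 mm from the card's mid plane, 55 to 140 mm above the bench; clip touching neither card nor stand; stand upright, within 15 mm of its start (value of joint clip_right above 0.38 rad and contact force between the fingers and clip above 2 N and contact force between clip and stand below 0.2 N and x of jaw_left in the frame of stand between 0.006 and 0.05 m and x of jaw_right in the frame of stand above 0.006 m and y of jaw_left in the frame of stand above 0.003 m and y of jaw_right in the frame of stand below -0.003 m and height (world z) of jaw_left between 0.055 and 0.14 m and height (world z) of jaw_right between 0.055 and 0.14 m and angle between clip's own z axis and vertical below 0.35 rad and linear speed of clip below 0.02 m/s and angle between stand's own z axis and vertical below 0.1 rad and distance of stand from where it was at the start of the episode below 0.015 m); the arm keeps its last pose, push and grip.
It fails at once if the card stand is shoved (over 20 mm) or tipped (distance of stand from where it was at the start of the episode above 0.02 m or angle between stand's own z axis and vertical above 0.25 rad).
It fails at once if the cup or the jar is knocked over (angle between any of cup, jar's own z axis and vertical above 0.5 rad).
It also fails if it takes over 42 s, if anything falls off the work surface, if the arm or the gripper's body presses on something with over 40 N, if the wrist force passes 120 N, or if a joint passes its speed limit or range.

ROBOT

A 6-joint arm with a two-finger parallel gripper is mounted at the origin on the work surface. World frame = base frame: x ahead of the robot, y to its left, z up, the work surface at z = 0. Lengths are in mm, angles in rad, forces in N, time in s.
With the tool pointing down it reaches from about 300 to 875 mm from the base axis. Payload 6.4 kg.
Tool frame: the origin (TCP) lies between the finger pads; the fingertips stand 11 mm ahead of it and the grasp point (between the pads) lies 8 mm behind it; z points along the fingers, y is the line along which they close (so a half turn about z gives the same grasp; the last joint's range is limited). The gripper opens to 85 mm and grips with 20 to 120 N. Pads are 22 mm wide; open, the fingers measure 114 mm over their backs; the gripper's body (76 mm by 85 mm) begins 54 mm behind the grasp point. The pads swing forward as they close: fully open they stand 13 mm farther back than shut.
Start: joints at [-1.514, 0.181, 1.607, -0, 1.354, -0.206], TCP at [149.392, -555.269, 242.288] pointing down, gripper open.
Joint ranges: [-2.99, 2.99], [-0.89, 2.07], [0.3, 2.58], [-1.14, 4.28], [0, 2.63], [-3.12, 3.12]. Speed limits (rad/s): [2.57, 2.57, 3.01, 3.14, 3.14, 3.14].

INTERFACE

Orientations are given as a rotation vector (axis times angle).
In Python, from cell import * gives the robot as it stands. The module is installed in compiled form; this text tells all that it offers.
- The arm moves only by the shell command python3 -m creep 'ROWS' [FORCE]. ROWS is JSON, a list of rows, each an object with "jaw": the opening in per cent of the stroke, from 0 (shut) to 100 (fully open); "translation": the shift along the tool's x, y, z in mm, a list of three; "delta_rot": the turn, a rotation vector about the tool's x, y, z in degrees, a list of three. In form: [{"jaw": jaw, "translation": [dx, dy, dz], "delta_rot": [rx, ry, rz]}, ...]. A call has exactly 5 rows; each row is the pose to reach, as a shift and turn from the pose commanded when the call began, along the tool's axes at that moment; what a row does not reach only later rows make up. A row lasts 1/12 s, in which the tool goes at most 41.7 mm and 7.16 degrees, less where a joint would pass 70% of its speed; a pose out of reach is approached as far as the arm can. A call with a gripper value outside its range is refused whole. The fingers move at their own pace and stop on an object; FORCE is the grip in N (left out, the last holds). Time passes only in rows, so rows that repeat a pose let the fingers close, or fill a call up. It gives the time, the measured TCP pose, the force, the opening and the grip force at its end, in the units of the state.
- read_state(): the state, without advancing time (a new reading comes with each control period).
- camera(name): name is "scene" or "top" or "wrist"; returns (picture, depth): 400x640x3 uint8, red, green, blue; 400x640 float32, mm along the optical axis (not along the pixel's ray), 0 where there is no reading.
- camera_info(name): a dict with "fx", "fy", "cx", "cy" (pixels), "R" (3x3) and "t" (3): a world point X has camera coordinates R X + t. Camera axes: x right, y down, z forward; pixel columns grow to the right and rows downward; lengths in mm; the calibration is good to about 2 mm. The wrist camera is an equidistant fisheye: a pixel r from the principal point sees the ray r / f radians off the axis. A picture is of the moment at which its call begins: read the wrist's pose just before it. camera_info takes no time and is no camera call; for the wrist camera it gives the pose at the moment of the call.
- job_done(): hands the job in; it is judged then, once.
The state is a dict: "t": time; "joints": joint angles; "dq": joint speeds; "tau": joint torques, N m; "ee_pos": TCP position; "eef_rot": TCP orientation; "ft_force": force on the tool from outside, world axes, zero at the start; "moment": the same for the moment, N m; "gripper_width": finger opening in mm; "grasp_force": force on a finger pad.
Only numpy, scipy, OpenCV 4.12 (cv2) and the standard library are available. Lean on these libraries where they do the work, as an engineer would, in place of code of your own. Each camera call takes 0.05 s, during which the arm holds its last target. There are 200 camera calls.

## Working session

There is one attempt and no reset: what is moved stays moved. The work goes in short steps, Python scripts to look and compute and a shell command to move; the robot and the scene stay as the last step left them, time stands still between calls to the robot, and variables do not carry over. Pictures are saved under pics/ and viewed, at most 10 in all, crops included, and the job is handed in when it is done.

```bash
mkdir -p pics; cat > h.py <<'E'
from cell import *
import numpy as np, cv2
from scipy.spatial.transform import Rotation as Ro
def pts(name,dep,info):
    v,u=np.mgrid[0:400,0:640]
    c=np.stack([(u-info['cx'])/info['fx']*dep,(v-info['cy'])/info['fy']*dep,dep],-1)
    return (c-np.array(info['t']))@np.array(info['R'])
E
python3 - <<'E'
from h import *
for n in ["scene","top"]:
    i=camera_info(n);p,d=camera(n);np.savez(n+'.npz',p=p,d=d,P=pts(n,d,i))
    cv2.imwrite(f'pics/{n}.png',p[:,:,::-1])
s=read_state();print(s['t'],s['ee_pos'],s['eef_rot'],s['ft_force'],s['gripper_width'])
print(Ro.from_rotvec(s['eef_rot']).as_matrix().round(3))
E
```

```text
0.1 [ 149.35554474 -554.78024546  241.4796371 ] [-3.11297371e+00 -4.11319163e-01 -1.78180942e-04] [-0.27592245  0.16305862 -0.44217414] 85.53024492126622
[[ 0.966  0.26  -0.   ]
 [ 0.26  -0.966  0.002]
 [ 0.    -0.002 -1.   ]]
```

View pics/top.png

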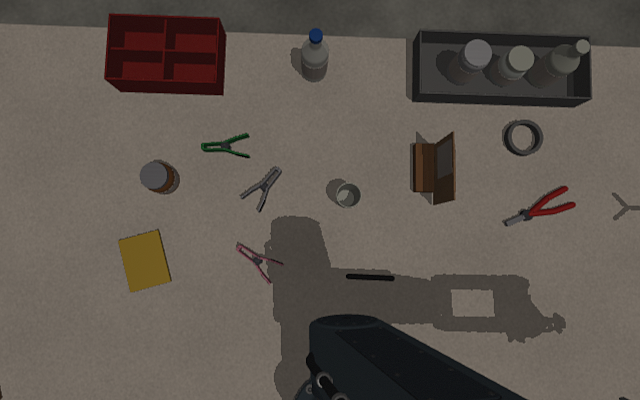

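View pics/scene.png

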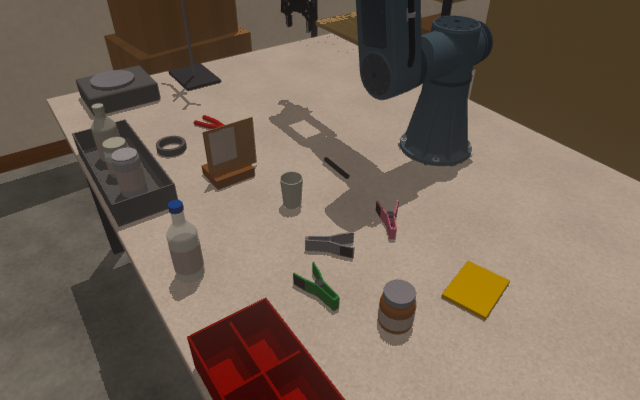

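The top view shows the steel clip at about (262,188), handles toward (243,198) and (262,210), lips at (278,170). The cup is at (347,194), the jar at (158,177) and the card at (445,170), with its near edge at about (434,203).

```bash
python3 - <<'E'
from h import *
z=np.load('top.npz');P=z['P'];p=z['p']
print(camera_info('top')['R'],camera_info('top')['t'])
def reg(n,u0,u1,v0,v1,lo,hi):
    q=P[v0:v1,u0:u1].reshape(-1,3);m=(q[:,2]>lo)&(q[:,2]<hi)&(np.abs(q[:,0])<2000);q=q[m]
    print(n,len(q),'mean',q.mean(0).round(1),'min',q.min(0).round(1),'max',q.max(0).round(1));return q
q=reg('clip',236,290,160,215,22,50)
m=q[:,:2].mean(0);w,V=np.linalg.eigh(np.cov(q[:,:2].T));a=V[:,1];a=a*np.sign(a[0]);print('axis',a,np.degrees(np.arctan2(a[1],a[0])))
b=np.array([-a[1],a[0]]);s=(q[:,:2]-m)@a;t=(q[:,:2]-m)@b
for k in np.arange(-70,75,10):
    i=(s>=k)&(s<k+10)
    if i.any():print(k,i.sum(),t[i].min().round(1),t[i].max().round(1))
print(s.min(),s.max())
reg('bench',200,235,200,230,-20,20)
reg('cup',325,370,175,215,70,100);reg('jar',135,185,155,200,80,110)
for lo in (40,70,100,130,148):
    c=reg('card%d'%lo,400,470,120,215,lo,lo+20)
    mm=c[:,:2].mean(0);w,V=np.linalg.eigh(np.cov(c[:,:2].T));d=V[:,1]*np.sign(V[0,1]);ss=(c[:,:2]-mm)@d
    print(d, np.degrees(np.arctan2(d[1],d[0])),'near',mm+ss.min()*d,'far',mm+ss.max()*d,w**.5)
z=np.load('scene.npz');P=z['P']
for lo in (40,70,100,130):
    c=reg('Scard%d'%lo,195,262,112,190,lo,lo+20)
    mm=c[:,:2].mean(0);w,V=np.linalg.eigh(np.cov(c[:,:2].T));d=V[:,1]*np.sign(V[0,1]);ss=(c[:,:2]-mm)@d
    print(d,np.degrees(np.arctan2(d[1],d[0])),'near',mm+ss.min()*d,'far',mm+ss.max()*d,w**.5)
E
```

```text
[[ 0.02901821 -0.99936635  0.02061155]
 [-0.99593418 -0.03066554 -0.08470378]
 [ 0.08528217 -0.01806979 -0.99619297]] [  57.24656276  520.3321506  1028.25988276]
clip 269 mean [545.4 193.5  33.4] min [484.4 153.5  22.2] max [594.6 249.3  40.6]
axis [ 0.80292391 -0.59608153] -36.589770402113416
-60 14 -28.1 29.9
-50 20 -27.0 27.5
-40 23 -24.5 24.4
-30 22 -22.2 21.5
-20 20 -18.1 18.6
-10 41 -13.3 14.4
0 37 -10.3 9.8
10 18 -9.3 9.5
20 16 -8.8 9.5
30 17 -8.8 7.9
40 17 -8.3 9.0
50 24 -8.3 7.8
-55.919102289663726 58.231348195527616
bench 1045 mean [477.  309.7   0.5] min [439.8 266.2  -6.1] max [514.2 354.    6.4]
cup 150 mean [530.   -9.8  82.9] min [499.1 -36.   70.8] max [555.2  22.2  90.1]
jar 626 mean [556.9 439.1  90.2] min [526.4 408.9  80.4] max [588.6 470.7  95.6]
card40 160 mean [ 589.9 -223.1   50. ] min [ 515.4 -228.1   40.1] max [ 665.6 -220.7   60. ]
[0.99979288 0.02035208] 1.1661685910951176 near [ 515.38577161 -224.57670195] far [ 665.61716963 -221.51854766] [ 0.65327191 44.59581684]
card70 172 mean [ 589.9 -222.9   79.9] min [ 515.4 -226.9   70.2] max [ 664.7 -220.2   89.9
[... 1064 characters left out ...]
7]
Scard70 292 mean [ 594.  -220.9   80. ] min [ 516.4 -227.    70. ] max [ 668.1 -213.7   90. ]
[0.99973437 0.02304745] 1.3206387548469767 near [ 516.34531395 -222.6534742 ] far [ 668.14460771 -219.15395746] [ 2.28949164 43.80477733]
Scard100 319 mean [ 594.  -221.1  109.8] min [ 517.8 -227.4  100.1] max [ 667.5 -214.3  119.9]
[0.99982825 0.01853323] 1.0619363735208864 near [ 517.77128105 -222.49607687] far [ 667.50623835 -219.7205285 ] [ 2.32136797 43.7967316 ]
Scard130 335 mean [ 595.6 -220.8  140.1] min [ 515.8 -228.1  130.2] max [ 667.7 -214.5  149.9]
[0.99956787 0.02939515] 1.6844607031190486 near [ 515.73128489 -223.15434522] far [ 667.8110603  -218.68200471] [ 2.21052296 43.47739859]
```

```bash
cat >> h.py <<'E'
def to(x,y,z,th):
    "shift (tool axes, mm) and turn about tool z (deg) to TCP x,y,z with tool x at world angle th, tool down"
    s=read_state();R=Ro.from_rotvec(s['eef_rot']);t=np.radians(th);c,n=np.cos(t),np.sin(t)
    G=Ro.from_matrix([[c,n,0],[n,-c,0],[0,0,-1]])
    print('t',round(s['t'],2),'pos',np.round(s['ee_pos'],1),'shift',R.inv().apply(np.array([x,y,z])-s['ee_pos']).round(1),'turn',(R.inv()*G).as_rotvec(degrees=True).round(1),'w',round(s['gripper_width'],1),'F',np.round(s['ft_force'],1),'grip',round(s['grasp_force'],1),'q6',round(s['joints'][5],2))
E
python3 -m creep '[{"jaw":100,"translation":[20,-24,0],"delta_rot":[0,0,0]},{"jaw":100,"translation":[46,-54,0],"delta_rot":[0,0,0]},{"jaw":100,"translation":[73,-86,0],"delta_rot":[0,0,0]},{"jaw":100,"translation":[100,-117,0],"delta_rot":[0,0,0]},{"jaw":100,"translation":[125,-146,0],"delta_rot":[0,0,0]}]'
python3 -m creep '[{"jaw":100,"translation":[26,-30,0],"delta_rot":[0,0,0]},{"jaw":100,"translation":[52,-60,0],"delta_rot":[0,0,0]},{"jaw":100,"translation":[78,-90,0],"delta_rot":[0,0,0]},{"jaw":100,"translation":[104,-121,0],"delta_rot":[0,0,0]},{"jaw":100,"translation":[130,-152,0],"delta_rot":[0,0,0]}]'
python3 -c "
from h import *
to(516,215,200,-36.6)"
```

```text
t: 0.52
ee_pos: [232.5, -379.5, 241.6]
eef_rot: [-3.113, -0.411, -0.0]
ft_force: [0.5, -0.1, 0.5]
gripper_width: 85.5
grasp_force: 0.0
t: 0.93
ee_pos: [318.4, -199.4, 242.1]
eef_rot: [3.115, 0.41, 0.0]
ft_force: [1.5, 0.5, 0.1]
gripper_width: 85.6
grasp_force: 0.0
t 0.93 pos [ 318.4 -199.4  242.1] shift [ 298.2 -349.    42.2] turn [ 0.  -0.  51.6] w 85.6 F [1.5 0.5 0.1] grip 0.0 q6 0.43
```

```bash
python3 -m creep '[{"jaw":100,"translation":[26,-30,0],"delta_rot":[0,0,0]},{"jaw":100,"translation":[52,-60,0],"delta_rot":[0,0,0]},{"jaw":100,"translation":[78,-90,0],"delta_rot":[0,0,0]},{"jaw":100,"translation":[104,-121,0],"delta_rot":[0,0,0]},{"jaw":100,"translation":[130,-152,0],"delta_rot":[0,0,0]}]' >/dev/null
python3 -m creep '[{"jaw":100,"translation":[26,-30,0],"delta_rot":[0,0,6]},{"jaw":100,"translation":[52,-60,0],"delta_rot":[0,0,12]},{"jaw":100,"translation":[78,-90,0],"delta_rot":[0,0,18]},{"jaw":100,"translation":[104,-121,0],"delta_rot":[0,0,25]},{"jaw":100,"translation":[125,-146,0],"delta_rot":[0,0,30]}]' >/dev/null
python3 -c "
from h import *
to(516,215,200,-36.6)"
```

```text
t 1.77 pos [483.2 145.6 242. ] shift [ 13.9 -75.5  42. ] turn [ 0.   0.  21.8] w 85.9 F [ 0.3 -1.3 -0.4] grip 0.0 q6 1.89
```

```bash
python3 -m creep '[{"jaw":100,"translation":[3,-18,9],"delta_rot":[0,0,5]},{"jaw":100,"translation":[6,-36,18],"delta_rot":[0,0,11]},{"jaw":100,"translation":[9,-54,27],"delta_rot":[0,0,17]},{"jaw":100,"translation":[14,-75,42],"delta_rot":[0,0,22]},{"jaw":100,"translation":[14,-75,42],"delta_rot":[0,0,22]}]' >/dev/null
python3 - <<'E'
from h import *
to(516,215,16,-36.6)
i=camera_info('wrist');p,d=camera('wrist');cv2.imwrite('pics/w1.png',p[:,:,::-1]);print(i)
def rays(u,v):
    x,y=u-i['cx'],v-i['cy'];r=np.hypot(x,y)+1e-9;a=r/i['fx'];return np.stack([np.sin(a)*x/r,np.sin(a)*y/r,np.cos(a)],-1)
v,u=np.mgrid[0:400,0:640].astype(float);w=rays(u,v)
C=w/w[...,2:]*d[...,None];P=(C-np.array(i['t']))@np.array(i['R'])
q=P.reshape(-1,3);m=(d.ravel()>0)&(q[:,2]>25)&(q[:,2]<45)&(np.hypot(q[:,0]-545,q[:,1]-193)<80);q=q[m][:,:2]
c=q.mean(0);W,V=np.linalg.eigh(np.cov(q.T));a=V[:,1]*np.sign(V[0,1]);b=np.array([-a[1],a[0]])
s,t=(q-c)@a,(q-c)@b;print(len(q),'c',c,'ang',np.degrees(np.arctan2(a[1],a[0])),s.min(),s.max())
for k in np.arange(-60,60,10):
    j=(s>=k)&(s<k+10)
    if j.any():print(k,j.sum(),t[j].min().round(1),t[j].max().round(1))
E
```

```text
t 2.18 pos [514.5 215.1 196.9] shift [  1.9  -1.2 180.9] turn [ 0.1  0.2 -0.1] w 85.6 F [-0.2 -0.1 -0.9] grip 0.0 q6 2.39
{'fx': 309.70691628693146, 'fy': 309.70691628693146, 'cx': 321.4761404912536, 'cy': 199.3505464373458, 'R': array([[-0.59740496, -0.80193574,  0.00252789],
       [-0.76711117,  0.57237547,  0.28970116],
       [-0.23376861,  0.17112974, -0.95711381]]), 't': array([478.57936359, 245.79138431, 418.72353615])}
1349 c [547.60293732 194.15689037] ang -37.50270202671173 -58.06941432700822 56.79769551404337
-60 65 -28.6 27.6
-50 97 -27.4 26.7
-40 102 -25.1 23.5
-30 100 -21.9 22.4
-20 112 -18.5 17.3
-10 251 -13.4 13.5
0 201 -9.4 10.6
10 66 -9.3 8.8
20 67 -8.1 9.0
30 73 -8.0 9.0
40 103 -7.8 8.2
50 112 -7.7 8.2
```

View pics/w1.png

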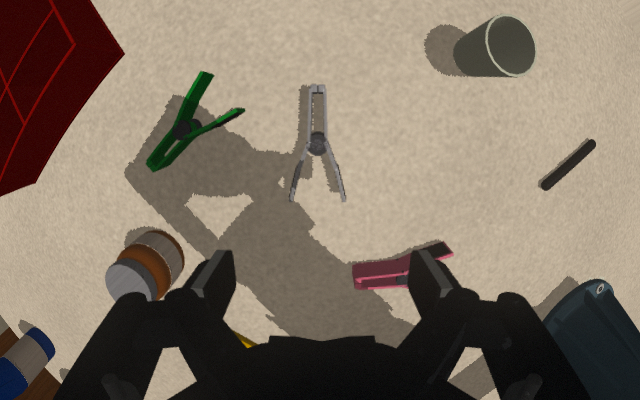

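The wrist view confirms the clip: pivot at (317,145), lips at (316,88), handle ends at (292,200) and (345,198). Nothing stands near the fingers' landing spots, so I'm descending.

```bash
python3 -m creep '[{"jaw":100,"translation":[2,-1,25],"delta_rot":[0,0,0]},{"jaw":100,"translation":[2,-2,55],"delta_rot":[0,0,0]},{"jaw":100,"translation":[2,-2,85],"delta_rot":[0,0,0]},{"jaw":100,"translation":[2,-2,110],"delta_rot":[0,0,0]},{"jaw":100,"translation":[2,-2,130],"delta_rot":[0,0,0]}]' >/dev/null
python3 -c "
from h import *
to(517,216,16,-37)"
```

```text
t 2.65 pos [517.2 212.3  68.8] shift [-2.3 -2.9 52.8] turn [0.1 0.1 0.6] w 85.4 F [-1.3 -0.1  0.1] grip 0.0 q6 2.38
```

```bash
python3 -m creep '[{"jaw":100,"translation":[-1,-1.5,15],"delta_rot":[0,0,0.5]},{"jaw":100,"translation":[-2,-3,30],"delta_rot":[0,0,0.5]},{"jaw":100,"translation":[-2,-3,42],"delta_rot":[0,0,0.5]},{"jaw":100,"translation":[-2,-3,50],"delta_rot":[0,0,0.5]},{"jaw":100,"translation":[-2,-3,50],"delta_rot":[0,0,0.5]}]' >/dev/null
python3 -c "
from h import *
to(517,216,16,-37)"
```

```text
t 3.07 pos [517.3 216.2  19. ] shift [-0.1  0.3  3. ] turn [ 0.1  0.1 -0. ] w 85.0 F [ 0.1  0.  -0.1] grip 0.0 q6 2.4
```

```bash
python3 -m creep '[{"jaw":100,"translation":[0,0,2],"delta_rot":[0,0,0]},{"jaw":60,"translation":[0,0,2],"delta_rot":[0,0,0]},{"jaw":50,"translation":[0,0,2],"delta_rot":[0,0,0]},{"jaw":40,"translation":[0,0,2],"delta_rot":[0,0,0]},{"jaw":30,"translation":[0,0,2],"delta_rot":[0,0,0]}]' 45
python3 -m creep '[{"jaw":20,"translation":[0,0,0],"delta_rot":[0,0,0]},{"jaw":10,"translation":[0,0,0],"delta_rot":[0,0,0]},{"jaw":10,"translation":[0,0,0],"delta_rot":[0,0,0]},{"jaw":10,"translation":[0,0,0],"delta_rot":[0,0,0]},{"jaw":10,"translation":[0,0,0],"delta_rot":[0,0,0]}]'
python3 -m creep '[{"jaw":10,"translation":[0,0,0],"delta_rot":[0,0,0]},{"jaw":10,"translation":[0,0,0],"delta_rot":[0,0,0]},{"jaw":10,"translation":[0,0,0],"delta_rot":[0,0,0]},{"jaw":10,"translation":[0,0,0],"delta_rot":[0,0,0]},{"jaw":10,"translation":[0,0,0],"delta_rot":[0,0,0]}]'
python3 - <<'E'
from h import *
to(517,216,16,-37)
p,d=camera('wrist');cv2.imwrite('pics/w2.png',p[:,:,::-1])
E
```

```text
t: 3.48
ee_pos: [519.6, 217.3, 19.9]
eef_rot: [-2.978, 0.997, -0.003]
ft_force: [-2.1, -0.2, 12.0]
gripper_width: 38.8
grasp_force: 9.5
t: 3.9
ee_pos: [520.3, 217.4, 20.7]
eef_rot: [-2.977, 0.997, -0.005]
ft_force: [-1.5, -0.4, 11.5]
gripper_width: 26.5
grasp_force: 44.5
t: 4.32
ee_pos: [520.3, 217.4, 20.7]
eef_rot: [-2.977, 0.997, -0.005]
ft_force: [-1.8, -0.8, 11.1]
gripper_width: 26.5
grasp_force: 44.5
t 4.32 pos [520.3 217.4  20.7] shift [-1.8  3.1  4.7] turn [-0.2 -0.2 -0. ] w 26.5 F [-1.8 -0.8 11.1] grip 44.5 q6 2.4
```

View pics/w2.png

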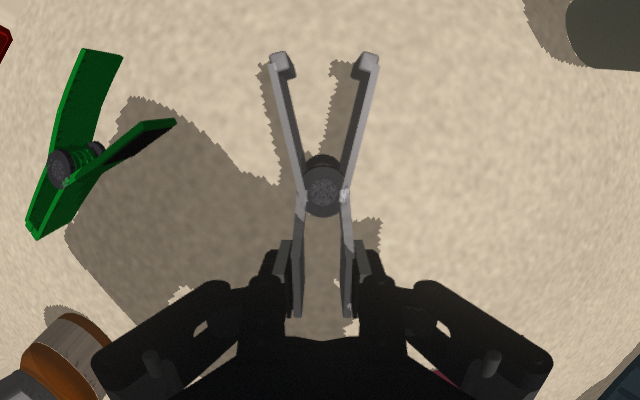

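The clip is open at its stop, with its lips at (280,62) and (366,62) and its pivot at (322,190), and both pads are on the handles (26.5 mm, 44 N). Next I lift it.

```bash
python3 -m creep '[{"jaw":10,"translation":[0,0,-8],"delta_rot":[0,0,0]},{"jaw":10,"translation":[0,0,-22],"delta_rot":[0,0,0]},{"jaw":10,"translation":[0,0,-40],"delta_rot":[0,0,0]},{"jaw":10,"translation":[0,0,-58],"delta_rot":[0,0,0]},{"jaw":10,"translation":[0,0,-70],"delta_rot":[0,0,0]}]' 
python3 -m creep '[{"jaw":10,"translation":[0,0,-15],"delta_rot":[0,0,0]},{"jaw":10,"translation":[0,0,-33],"delta_rot":[0,0,0]},{"jaw":10,"translation":[0,0,-50],"delta_rot":[0,0,0]},{"jaw":10,"translation":[0,0,-65],"delta_rot":[0,0,0]},{"jaw":10,"translation":[0,0,-70],"delta_rot":[0,0,0]}]' >/dev/null
python3 -c "
from h import *
to(375,-223,160,1.2)"
```

```text
t: 4.78
ee_pos: [519.1, 217.2, 90.5]
eef_rot: [-2.978, 0.997, -0.003]
ft_force: [1.2, -0.1, 0.1]
gripper_width: 26.6
grasp_force: 44.5
t 5.2 pos [519.7 217.3 161.2] shift [1.495e+02 4.387e+02 3.000e-01] turn [ -0.1  -0.2 -38.2] w 26.6 F [0.2 0.3 0.2] grip 44.5 q6 2.4
```

```bash
python3 -m creep '[{"jaw":10,"translation":[6,18,0],"delta_rot":[0,0,0]},{"jaw":10,"translation":[15,44,0],"delta_rot":[0,0,0]},{"jaw":10,"translation":[26,75,0],"delta_rot":[0,0,0]},{"jaw":10,"translation":[37,107,0],"delta_rot":[0,0,0]},{"jaw":10,"translation":[48,140,0],"delta_rot":[0,0,0]}]' >/dev/null
python3 -m creep '[{"jaw":10,"translation":[11,32,0],"delta_rot":[0,0,-2]},{"jaw":10,"translation":[22,64,0],"delta_rot":[0,0,-6]},{"jaw":10,"translation":[33,96,0],"delta_rot":[0,0,-11]},{"jaw":10,"translation":[44,128,0],"delta_rot":[0,0,-16]},{"jaw":10,"translation":[52,150,0],"delta_rot":[0,0,-20]}]' >/dev/null
python3 -c "
from h import *
to(375,-223,160,1.2)"
```

```text
t 6.03 pos [422.3 -76.7 158. ] shift [ -2.9 153.7  -1.9] turn [  0.   0. -18.] w 26.2 F [ 0.3  0.7 -1.4] grip 44.5 q6 1.41
```

```bash
python3 -m creep '[{"jaw":10,"translation":[0,32,0],"delta_rot":[0,0,-5]},{"jaw":10,"translation":[-1,64,0],"delta_rot":[0,0,-10]},{"jaw":10,"translation":[-2,100,0],"delta_rot":[0,0,-14]},{"jaw":10,"translation":[-3,130,0],"delta_rot":[0,0,-18]},{"jaw":10,"translation":[-3,150,0],"delta_rot":[0,0,-18]}]' >/dev/null
python3 -m creep '[{"jaw":10,"translation":[0,1,6],"delta_rot":[0,0,0]},{"jaw":10,"translation":[0,2,18],"delta_rot":[0,0,0]},{"jaw":10,"translation":[0,3,32],"delta_rot":[0,0,0]},{"jaw":10,"translation":[0,3,42],"delta_rot":[0,0,0]},{"jaw":10,"translation":[0,3,46],"delta_rot":[0,0,0]}]' >/dev/null
python3 - <<'E'
from h import *
to(447,-223,112,1.2)
i=camera_info('wrist');p,d=camera('wrist');cv2.imwrite('pics/w3.png',p[:,:,::-1])
v,u=np.mgrid[0:400,0:640].astype(float)
x,y=u-i['cx'],v-i['cy'];r=np.hypot(x,y)+1e-9;a=r/i['fx'];w=np.stack([np.tan(a)*x/r,np.tan(a)*y/r,np.ones_like(r)],-1)
P=(w*d[...,None]-np.array(i['t']))@np.array(i['R']);np.savez('w3.npz',P=P,p=p,d=d)
q=P.reshape(-1,3);q=q[d.ravel()>0]
k=q[(q[:,2]>150)&(q[:,2]<175)&(q[:,0]>505)&(q[:,0]<680)&(abs(q[:,1]+223)<25)]
print('card top',len(k),k.mean(0),k[:,0].min());[print(X,np.median(k[abs(k[:,0]-X)<8,1]),np.ptp(k[abs(k[:,0]-X)<8,1])) for X in (520,540,560)]
c=q[(q[:,2]>100)&(q[:,2]<150)&(q[:,0]>415)&(q[:,0]<500)&(abs(q[:,1]+223)<45)]
for X in range(415,500,6):
    j=c[abs(c[:,0]-X)<3]
    if len(j):print(X,len(j),j[:,1].min().round(1),j[:,1].max().round(1),np.percentile(j[:,2],90).round(1))
E
```

```text
t 6.87 pos [ 376.  -218.8  110.4] shift [71.   5.4 -1.8] turn [-0.2  0.1 -0.2] w 26.3 F [ 0.4  0.3 -1.1] grip 44.6 q6 0.75<stdin>:9: RuntimeWarning: Mean of empty slice.
  ret = um.true_divide(
Traceback (most recent call last):
ValueError: zero-size array to reduction operation minimum which has no identity
```

View pics/w3.png

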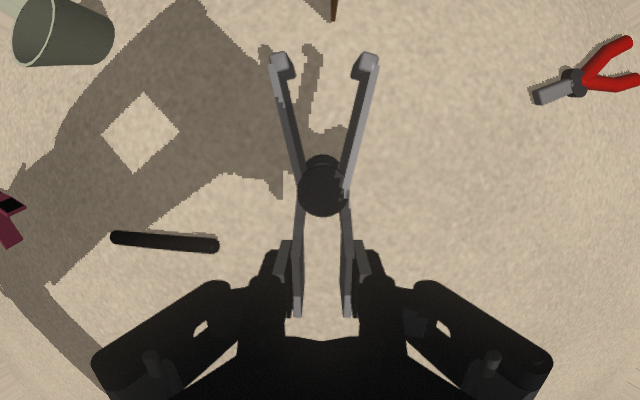

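The clip is still wide open in hand, lips at (280,60) and (366,60). The card's near edge enters at the top, around (335,10). I'll measure the lips and the card in this same picture.

```bash
python3 - <<'E'
from h import *
z=np.load('w3.npz');P,d=z['P'],z['d']
k=P[0:22,322:348].reshape(-1,3);k=k[(k[:,2]>12)&(k[:,2]<170)];print('card',len(k),k.min(0).round(1),k.max(0).round(1),np.median(k,0).round(1))
c=P[45:320,255:395].reshape(-1,3);c=c[(c[:,2]>80)&(c[:,2]<160)]
print('clip top z',np.percentile(c[:,2],[5,50,90,98]).round(1),'x',c[:,0].min().round(1),c[:,0].max().round(1))
for X in range(390,480,6):
    j=c[abs(c[:,0]-X)<3]
    if len(j):
        y=np.sort(j[:,1]);g=np.diff(y);n=g.argmax();print(X,len(j),y[0].round(1),y[n].round(1),y[n+1].round(1),y[-1].round(1),j[:,2].max().round(1))
E
```

```text
card 115 [ 514.8 -226.1   12.3] [ 523.7 -222.5   59.3] [ 515.6 -224.3   36.6]
clip top z [ 97.2 123.3 144.8 155.3] x 352.5 470.9
390 997 -245.7 -227.7 -210.1 -194.9 158.9
396 281 -231.8 -226.9 -210.7 -206.2 125.6
402 291 -230.8 -216.2 -211.3 -206.7 125.2
408 728 -230.1 -215.3 -215.0 -207.6 125.2
414 772 -229.4 -210.5 -210.2 -208.1 125.2
420 1117 -230.7 -230.7 -229.9 -207.1 125.2
426 804 -231.6 -212.0 -210.0 -205.3 125.0
432 460 -232.9 -228.3 -208.6 -204.2 124.6
438 471 -234.2 -229.6 -207.2 -202.7 125.1
444 481 -235.4 -230.9 -205.6 -201.1 125.1
450 465 -236.5 -232.3 -204.4 -199.9 124.9
456 474 -237.9 -233.5 -202.8 -198.4 124.8
462 801 -239.4 -230.8 -205.2 -197.1 125.5
468 586 -239.6 -230.9 -205.1 -197.3 125.0
```

```bash
python3 -m creep '[{"jaw":10,"translation":[0,2,3],"delta_rot":[0,0,0]},{"jaw":10,"translation":[2,4,6],"delta_rot":[0,0,0]},{"jaw":10,"translation":[6,6,9],"delta_rot":[0,0,0]},{"jaw":10,"translation":[12,6,10],"delta_rot":[0,0,0]},{"jaw":10,"translation":[15,6,10],"delta_rot":[0,0,0]}]' >/dev/null
python3 -m creep '[{"jaw":10,"translation":[2,0,0],"delta_rot":[0,0,0]},{"jaw":10,"translation":[5,0,0],"delta_rot":[0,0,0]},{"jaw":10,"translation":[8,0,0],"delta_rot":[0,0,0]},{"jaw":10,"translation":[10,0,0],"delta_rot":[0,0,0]},{"jaw":10,"translation":[10,0,0],"delta_rot":[0,0,0]}]' >/dev/null
python3 - <<'E'
from h import *
to(444,-224.5,100,1.2)
i=camera_info('wrist');p,d=camera('wrist');cv2.imwrite('pics/w4.png',p[:,:,::-1])
v,u=np.mgrid[0:400,0:640].astype(float)
x,y=u-i['cx'],v-i['cy'];r=np.hypot(x,y)+1e-9;a=r/i['fx'];w=np.stack([np.tan(a)*x/r,np.tan(a)*y/r,np.ones_like(r)],-1)
P=(w*d[...,None]-np.array(i['t']))@np.array(i['R'])
q=P[d>0]
k=q[(q[:,0]>505)&(q[:,0]<519)&(q[:,2]>20)&(q[:,2]<170)&(abs(q[:,1]+224)<12)];print('card',len(k),k.min(0).round(1),k.max(0).round(1),np.median(k,0).round(1))
c=q[(q[:,0]>480)&(q[:,0]<502)&(q[:,2]>85)&(q[:,2]<135)&(abs(q[:,1]+224)<30)];yy=np.sort(c[:,1]);n=np.diff(yy).argmax();print('lips',c[:,0].max(),yy[0],yy[n],yy[n+1],yy[-1],c[:,2].max())
E
```

```text
t 7.75 pos [ 402.4 -226.   102.5] shift [41.6 -0.8  2.5] turn [ 0.  -0.  -0.2] w 26.6 F [-0.5 -0.3 -0.3] grip 44.5 q6 0.78
card 299 [ 514.6 -225.9   21.4] [ 516.1 -223.1  122.5] [ 515.5 -224.4   94.4]
lips 497.61719018572455 -246.40929049116218 -237.960802625454 -212.45977173805767 -204.20771876526692 117.57491059321313
```

View pics/w4.png

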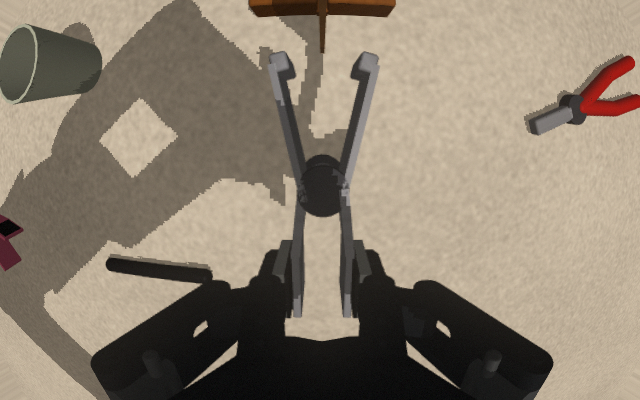

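The card edge at (322,50) lies midway between the lips at (280,60) and (366,60). The lip centre is less than 1 mm off, so I'm advancing 42 mm.

```bash
python3 -m creep '[{"jaw":10,"translation":[3,-0.5,0],"delta_rot":[0,0,0]},{"jaw":10,"translation":[8,-0.8,0],"delta_rot":[0,0,0]},{"jaw":10,"translation":[13,-0.8,0],"delta_rot":[0,0,0]},{"jaw":10,"translation":[18,-0.8,0],"delta_rot":[0,0,0]},{"jaw":10,"translation":[21,-0.8,0],"delta_rot":[0,0,0]}]'
python3 -m creep '[{"jaw":10,"translation":[4,0,0],"delta_rot":[0,0,0]},{"jaw":10,"translation":[9,0,0],"delta_rot":[0,0,0]},{"jaw":10,"translation":[15,0,0],"delta_rot":[0,0,0]},{"jaw":10,"translation":[19,0,0],"delta_rot":[0,0,0]},{"jaw":10,"translation":[21,0,0],"delta_rot":[0,0,0]}]'
python3 -m creep '[{"jaw":10,"translation":[0,0,0],"delta_rot":[0,0,0]},{"jaw":10,"translation":[0,0,0],"delta_rot":[0,0,0]},{"jaw":10,"translation":[0,0,0],"delta_rot":[0,0,0]},{"jaw":10,"translation":[0,0,0],"delta_rot":[0,0,0]},{"jaw":10,"translation":[0,0,0],"delta_rot":[0,0,0]}]' >/dev/null
python3 - <<'E'
from h import *
to(444,-224.5,100,1.2)
i=camera_info('wrist');p,d=camera('wrist');cv2.imwrite('pics/w5.png',p[:,:,::-1])
v,u=np.mgrid[0:400,0:640].astype(float)
x,y=u-i['cx'],v-i['cy'];r=np.hypot(x,y)+1e-9;a=r/i['fx'];w=np.stack([np.tan(a)*x/r,np.tan(a)*y/r,np.ones_like(r)],-1)
P=(w*d[...,None]-np.array(i['t']))@np.array(i['R'])
q=P[d>0];q=q[(q[:,2]>85)&(q[:,2]<135)&(abs(q[:,1]+224)<30)]
k=q[(q[:,0]>508)&(abs(q[:,1]+224)<6)];print('card',k[:,0].min(),k[:,1].min(),k[:,1].max())
c=q[(q[:,0]>520)&(q[:,0]<545)&(abs(q[:,1]+224)>7)];L=c[c[:,1]>-224];R=c[c[:,1]<-224];print('L',L.min(0),L.max(0),'R',R.min(0),R.max(0))
E
```

```text
t: 8.22
ee_pos: [423.8, -224.8, 102.5]
eef_rot: [3.141, 0.027, 0.001]
ft_force: [0.5, -0.4, -0.5]
gripper_width: 26.5
grasp_force: 44.5
t: 8.63
ee_pos: [444.7, -224.4, 102.4]
eef_rot: [3.141, 0.027, 0.0]
ft_force: [0.5, -0.4, -1.9]
gripper_width: 26.7
grasp_force: 44.5
t 9.05 pos [ 443.8 -224.4  102.4] shift [0.2 0.1 2.4] turn [-0.   0.  -0.2] w 26.9 F [-0.4 -0.6 -0.3] grip 44.5 q6 0.85Traceback (most recent call last):
  File "<stdin>", line 8, in <module>
    return umr_minimum(a, axis, None, out, keepdims, initial, where)
ValueError: zero-size array to reduction operation minimum which has no identity
```

View pics/w5.png

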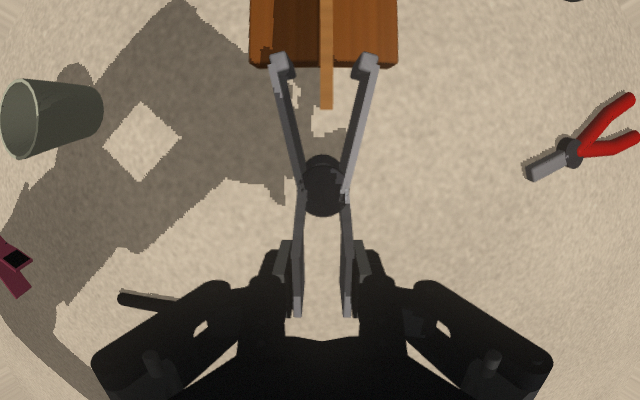

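The card's edge (bottom at (326,105)) is between the open lips at (280,60) and (366,60). They reach about 20 mm past it, no contact force shows, and the stand hasn't moved, so I'm handing in.

```bash
python3 -c "
from cell import *
print(job_done())"
```

```text
the job is handed in; nothing more can be done
None
```

The job is handed in: at about 9 s of the 42 s, the steel clip was held wide open around the card's near edge. By my measurements the lips were about 20 mm past the edge and 100 mm up, roughly 12 mm clear on each side, with no contact force; the verdict was not returned.

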